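# Set up a tube against its flange on the welding fixture

## Task

Get the fit-up fixture ready for tacking: first swing its folded support arm all the way out until it clicks home in its end detent. Then lift the steel tube out of the bench cradle, lay it down (don't drop it) in both V-rests, the fixed one and the one on the arm, and bring its end up snug against the flange face. Leave the tube lying there with the arm still clicked in, and don't disturb the hammer, brush and magnet lying about.

Things in the scene. Friction and masses are not known exactly. Their poses are not given: they have to be found in the camera images.
- fixture: Welding fit-up fixture bolted down on the bench: teal base plate (x -63..87, y -215..0 mm) with, in a row along y, a teal headstock with plate (top at 160 mm) and flange, a post with the fixed V-rest, and the pivot of the support arm with a detent housing beside it (x 49..75 mm, 56 mm high). Origin on the bench right below the middle of the finished tube; +y runs from flange to free end, z up.
- tube_home (a point): Where the middle of the tube's axis must finally be: above the fixture's origin, 105 mm over the bench; axes as the fixture's. The finished tube lies along y, one end touching the flange at y = -150 mm from here.
- flange_face (a point): Centre of the flat face of the round steel flange (95 mm diameter, 12 mm thick, bolted on upright). The face looks along the fixture's +y, 105 mm above the bench. Axes as the fixture's. It is rigid.
- fixed_vee (a point): Bottom of the groove of the fixed V-rest, 50 mm from the flange face, 81 mm above the bench. 90-degree V along the fixture's y, 24 mm long; its flanks rise to 104 mm above the bench, 23 mm to either side. The seated tube's axis is 24 mm above this point.
- pivot_axis (a point): Upright pivot axis of the support arm, 49 mm above the bench, 100 mm from the flange face on the line of the tube, at fixture (0, -50 mm). Axes as the fixture's.
- support_arm (a joint): Swing of the arm (rad) about its pivot, clockwise from above. 0 = folded to the fixture's -x side, 100 degrees off the tube's line; 1.75 = fully out along the fixture's +y, at its stop. Starts at 0 to 0.5, stays where left. From about 1.25 a spring roller resists (3 to 6 N at the handle), with its crest at 1.53; past 1.6 it snaps the arm to 1.75 and holds it. Short of 1.45 it springs back.
- swing_handle (a point): Middle of the round bar handle at the arm's end: 18 mm diameter, 75 mm long, level, pointing out from the pivot (140 to 215 mm from it; this point at 185 mm), axis 49 mm above the bench. Nothing under it. Inward follow the arm's V-rest (107 to 133 mm from the pivot, 104 mm high) and a bar 18 mm wide, 22 mm high. Can be pushed from the side by the finger tips.
- swing_vee (a point): Bottom of the groove of the V-rest on the arm, 120 mm from the pivot axis, 81 mm above the bench; groove along the arm, 26 mm long, same V as the fixed one. With the arm out it lines up with the fixed V, 170 mm from it towards the free end.
- tube: Plain steel tube, 34 mm outer diameter, 300 mm long, 0.4 to 0.75 kg, both ends alike. Origin at its middle on its axis; its x axis runs along the tube. It starts in the cradle, level, axis 50 mm above the bench.
- cradle: Low teal steel cradle fixed on the bench, where the tube starts: a strip 260 x 34 x 6 mm with a small V-rest 105 mm either side of its middle (rests 45 mm high). Origin on the bench, 50 mm from the strip's middle towards one end, along its +x; the tube lies along its x. The tube's middle is free to be gripped across from above.
- chipping_hammer: Chipping hammer with a coiled steel handle lying on the bench, 220 mm long; leave it alone. Origin under its middle.
- wire_brush: Wire brush lying on the bench, 260 mm long with a wooden back; leave it alone. Origin under its middle.
- magnet_square: Grey arrow-shaped welding magnet, about 95 mm, 15 mm thick, flat on the bench; leave it alone. Origin under its wide part.

How it is judged:
By the outcome, as a careful person would: the job done as asked, in the order asked, and still so for the second after the job is handed in, with the robot touching nothing.
It also fails if it takes over 69 s, if anything falls off the work surface, if the arm or the gripper's body presses on something with over 40 N, if the wrist force passes 120 N, or if a joint passes its speed limit or range.

## Robot

A 6-joint arm with a two-finger parallel gripper is mounted at the origin on the work surface. World frame = base frame: x ahead of the robot, y to its left, z up, the work surface at z = 0. Lengths are in m, angles in rad, forces in N, time in s.
With the tool pointing down it reaches from about 0.35 to 0.975 m from the base axis. Payload 4.9 kg.
Tool frame: the origin (TCP) lies on the mounting face of the last link; the fingertips stand 173 mm ahead of it and the grasp point (between the pads) lies 155 mm ahead of it; z points along the fingers, y is the direction in which the jaws open and shut (so a half turn about z gives the same grasp; the last joint's range is limited). The gripper opens to 85 mm and grips with 20 to 120 N. Pads are 22 mm wide; open, the fingers measure 114 mm over their backs; the gripper's body (76 mm by 85 mm) begins 54 mm behind the grasp point. The pads swing forward as they close: fully open they stand 13 mm farther back than shut.
Start: joints at [1.153, 0.053, 1.613, -0, 1.476, -0.119], TCP at [0.184, 0.597, 0.405] pointing down, gripper open.
Joint ranges: [-3.01, 3.01], [-1.01, 2.22], [0.06, 2.58], [-1.02, 4.17], [0.09, 2.62], [-3.14, 3.14]. Speed limits (rad/s): [2.57, 2.57, 3.14, 3.14, 3.14, 3.14].

## Interface

Orientations are given as a unit quaternion [w, x, y, z].
In Python, from plant import manip gives the robot as it stands.
- The arm moves only by the tool play_rows, never from a script. Its argument "increments" is a list of rows, each an object with "offset": the shift along the tool's x, y, z in mm, a list of three; "twist": the turn about the tool's z in rad; "grip": the opening, from 0 (shut) to 1 (fully open). In form: [{"offset": [dx, dy, dz], "twist": twist, "grip": grip}, ...]. A call has 1 to 5 rows; each row is the pose to reach, as a shift and turn from the pose commanded when the call began, along the tool's axes at that moment; what a row does not reach only later rows make up. A row lasts 1/12 s, in which the tool goes at most 41.7 mm and 7.16 degrees, less where a joint would pass 70% of its speed; a pose out of reach is approached as far as the arm can. A call with a gripper value outside its range is refused whole. The fingers move at their own pace and stop on an object; the grip force is fixed at half the most. Time passes only in rows, so rows that repeat a pose let the fingers close. It gives the time, the measured TCP pose, the force and the opening at its end, in the units of the state.
- manip.state(): the state, without advancing time (a new reading comes with each control period).
- manip.grab_frame(name): name is "side" or "top" or "wrist"; returns the picture (420x560x3 uint8, blue, green, red); there is no depth.
- manip.get_calibration(name): a dict with "fx", "fy", "cx", "cy" (pixels), "k1" (the pictures are not rectified: a ray, as slopes to the right and down, at radius r is drawn at 1 + k1 r^2 times it, then the intrinsics apply), "T" (4x4, takes a point from camera to world coordinates). Camera axes: x right, y down, z forward; pixel columns grow to the right and rows downward; lengths in m; the calibration is good to about 2 mm. A picture is of the moment at which its call begins: read the wrist's pose just before it. get_calibration takes no time and is no camera call; for the wrist camera it gives the pose at the moment of the call.
- manip.job_done(): hands the job in, once; it reports no verdict.
Trained networks look in the newest picture that a camera, given by its name, has taken for a name from the list of things; names that differ only in an ending like _2 or _b are one class to them, and where a whole thing is asked for, a point or a joint stands for the part that bears it (a point fixed in the world has none). Each returns a list of dicts, best first, with "p" (0 to 1); they miss things now and then, are a little off and sometimes report something else, mostly with a low value. They report only what shows in the picture. A call takes as long as a camera call.
- manip.boxes_of(query, camera): "xyz" ([x, y, z] in m, in the coordinates of the camera as it stood for that picture, good to about 4 mm: the middle of the surface that is visible of it).
- manip.tip_of(query, camera): "xyz" ([x, y, z] in m, in the coordinates of the camera as it stood for that picture, good to about 4 mm: a listed point, or the origin of a listed thing).
The state is a dict: "time": time; "joint_pos": joint angles; "joint_vel": joint speeds; "joint_efforts": joint torques, N m; "tool_pos": TCP position; "tool_rot": TCP orientation; "contact_force": force on the tool from outside, world axes, zero at the start; "ft_torque": the same for the moment, N m; "gripper_width": opening from 0.0 (shut) to 1.0 (fully open).
Only numpy, scipy, OpenCV 4.12 (cv2) and the standard library are available. Lean on these libraries where they do the work, as an engineer would, in place of code of your own. Each camera call takes 0.05 s, during which the arm holds its last target. There are 200 camera calls.

## Working session

There is one attempt and no reset: what is moved stays moved. The work goes in short steps, Python scripts to look and compute and a tool call to move; the robot and the scene stay as the last step left them, time stands still between calls to the robot, and variables do not carry over. Pictures are saved under pics/ and viewed, about 8 in all and at most 12, crops included, and the job is handed in when it is done.

Besides the shell and the picture viewer there is one more tool, called after "Request:" as name(argument=value, ...), one argument or row to a line, values as JSON. play_rows: Moves the arm, as the interface text tells. Its arguments: {"type":"object","properties":{"increments":{"type":"array"}},"required":["increments"]}

```bash
mkdir -p pics; ls; cat > h.py <<'E'
import numpy as np, cv2
from plant import manip
from scipy.spatial.transform import Rotation as R
def w(cam,xyz,T=None):
    T=np.array(manip.get_calibration(cam)["T"]) if T is None else T
    return (T@np.r_[xyz,1])[:3]
def find(cam,names):
    for n in names:
        for d in manip.tip_of(n,cam)[:2]:
            print(cam,n,round(d["p"],2),np.round(w(cam,d["xyz"])*1000,1))
def st():
    s=manip.state(); q=s["tool_rot"]; r=R.from_quat([q[1],q[2],q[3],q[0]])
    print(s["time"],np.round(s["tool_pos"],4),np.round(s["joint_pos"],3),np.round(s["contact_force"],1),s["gripper_width"])
    print(np.round(r.as_matrix(),4).tolist()); return s,r
E
python3 - <<'E'
from h import *
st()
a=manip.grab_frame("top");b=manip.grab_frame("side")
cv2.imwrite("pics/top.png",a);cv2.imwrite("pics/side.png",b)
N=["fixture","tube_home","flange_face","fixed_vee","pivot_axis","swing_handle","swing_vee","tube","cradle","chipping_hammer","wire_brush","magnet_square"]
find("top",N);find("side",N[1:9])
E
```

```text
pics
0.0 [0.1839 0.5971 0.4035] [ 1.153  0.053  1.614  0.     1.476 -0.119] [0.7 0.4 0.5] 1.0036508121794725
[[-0.9557, 0.2944, -0.0009], [0.2944, 0.9557, -0.0019], [0.0003, -0.0021, -1.0]]
top fixture 0.68 [ 641.3 -221.     2.8]
top tube_home 0.71 [407.1 488.6  -0.7]
top tube_home 0.59 [ 640.7 -221.1  106.6]
top flange_face 0.84 [ 621.3 -372.7  108.7]
top flange_face 0.28 [581.7 196.8  57. ]
top fixed_vee 0.7 [ 628.5 -320.4   87.5]
top pivot_axis 0.64 [ 637.7 -271.5   46.6]
top swing_handle 0.74 [ 637.9 -272.3   49.7]
top swing_handle 0.63 [ 451.4 -266.7   49.5]
top swing_vee 0.89 [ 515.4 -265.5   84.3]
top tube 0.68 [581.2 197.5  55.4]
top tube 0.49 [ 636.  -271.    51.1]
top cradle 0.76 [619.4 190.9   3.1]
top chipping_hammer 0.85 [ 416.8 -503.5    3.9]
top wire_brush 0.65 [405.8 485.2   0.5]
top magnet_square 0.84 [378.2 -12.6   0.9]
side flange_face 0.72 [ 623.5 -371.2  107.2]
side fixed_vee 0.62 [ 633.8 -322.1   80. ]
side fixed_vee 0.45 [ 453.8 -263.6   49.6]
side pivot_axis 0.72 [ 637.7 -274.    48.6]
side swing_handle 0.83 [ 451.5 -265.3   51.8]
side swing_vee 0.73 [ 512.3 -266.5   80.9]
side tube 0.73 [588.5 199.3  49.5]
side cradle 0.7 [624.1 191.    1.3]
```

View pics/top.png

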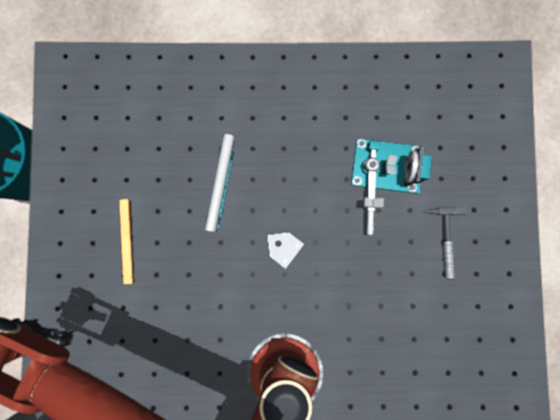

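View pics/side.png

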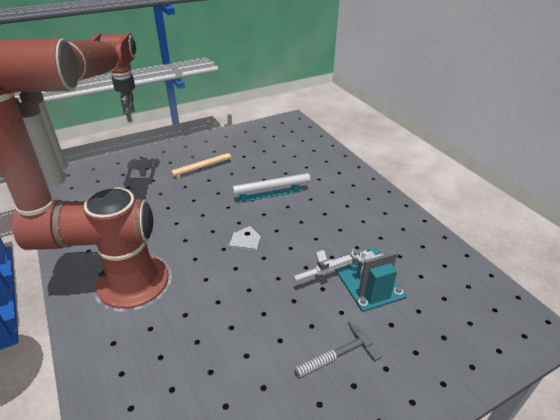

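Top view: the tube is at about (220,183), the fixture at (395,165) and the arm is folded down with its handle at (370,225). The magnet at (285,248), hammer at (450,245) and brush at (126,240) are all clear. The networks agree with this; tube_home at (407,488) is really the brush. The fixture's yaw is about -7° and the arm joint is near 0.1. I'll move above the fixture now.

Request:
play_rows(
  increments=[
    {"offset":[-149,-145,0],"twist":-0.26,"grip":0.0},
    {"offset":[-149,-145,0],"twist":-0.26,"grip":0.0},
    {"offset":[-149,-145,0],"twist":-0.26,"grip":0.0},
    {"offset":[-149,-145,0],"twist":-0.26,"grip":0.0},
    {"offset":[-149,-145,0],"twist":-0.26,"grip":0.0},
  ],
)

```text
time: 1.52
tool_pos: [0.284, 0.4133, 0.4047]
tool_rot: [0.0, 0.019, 1.0, 0.0]
contact_force: [0.1, 0.4, -0.0]
gripper_width: 0.301
```

Request:
play_rows(
  increments=[
    {"offset":[-106,-178,0],"twist":0,"grip":0.0},
    {"offset":[-106,-178,0],"twist":0,"grip":0.0},
    {"offset":[-106,-178,0],"twist":0,"grip":0.0},
    {"offset":[-106,-178,0],"twist":0,"grip":0.0},
    {"offset":[-106,-178,0],"twist":0,"grip":0.0},
  ],
)

```text
time: 1.93
tool_pos: [0.383, 0.231, 0.4051]
tool_rot: [0.001, 0.019, 1.0, 0.0]
contact_force: [1.3, 1.0, 0.3]
gripper_width: -0.004
```

Request:
play_rows(
  increments=[
    {"offset":[-67,-197,0],"twist":0,"grip":0.0},
    {"offset":[-67,-197,0],"twist":0,"grip":0.0},
    {"offset":[-67,-197,0],"twist":0,"grip":0.0},
    {"offset":[-67,-197,0],"twist":0,"grip":0.0},
    {"offset":[-67,-197,0],"twist":0,"grip":0.0},
  ],
)

```text
time: 2.35
tool_pos: [0.4419, 0.0314, 0.4052]
tool_rot: [0.001, 0.019, 1.0, -0.0]
contact_force: [0.5, 0.3, 0.6]
gripper_width: 0.001
```

Request:
play_rows(
  increments=[
    {"offset":[-92,-182,0],"twist":0,"grip":0.0},
    {"offset":[-92,-182,0],"twist":0,"grip":0.0},
    {"offset":[-92,-182,0],"twist":0,"grip":0.0},
    {"offset":[-92,-182,0],"twist":0,"grip":0.0},
    {"offset":[-92,-182,0],"twist":0,"grip":0.0},
  ],
)

```text
time: 2.77
tool_pos: [0.5273, -0.1545, 0.4048]
tool_rot: [0.0, 0.02, 1.0, -0.0]
contact_force: [0.4, 0.6, 1.0]
gripper_width: 0.003
```

```bash
python3 - <<'E'
from h import *
st()
T=np.array(manip.get_calibration("wrist")["T"]);print(np.round(T,3).tolist())
cv2.imwrite("pics/w1.png",manip.grab_frame("wrist"))
find("wrist",["fixture","tube_home","flange_face","fixed_vee","pivot_axis","swing_handle","swing_vee"])
E
```

```text
2.7667 [ 0.5273 -0.1545  0.4048] [-0.42  -0.128  1.789 -0.     1.48  -1.951] [0.4 0.6 1. ] 0.002543926209300201
[[-0.9992, 0.04, 0.0006], [0.04, 0.9992, -0.0004], [-0.0006, -0.0003, -1.0]]
[[0.04, 0.952, 0.305, 0.45], [0.999, -0.038, -0.014, -0.152], [-0.002, 0.305, -0.952, 0.374], [0.0, 0.0, 0.0, 1.0]]
wrist fixture 0.75 [ 639.7 -221.    -1.2]
wrist tube_home 0.91 [ 640.  -221.4  102.6]
wrist tube_home 0.45 [ 639.2 -273.6   42.6]
wrist flange_face 0.89 [ 622.8 -364.3  103.2]
wrist fixed_vee 0.64 [ 628.  -320.9   86.1]
wrist pivot_axis 0.55 [ 638.6 -271.5   45.1]
wrist swing_handle 0.95 [ 449.2 -257.4   48.3]
wrist swing_vee 0.81 [ 515.  -260.3   82.3]
```

View pics/w1.png

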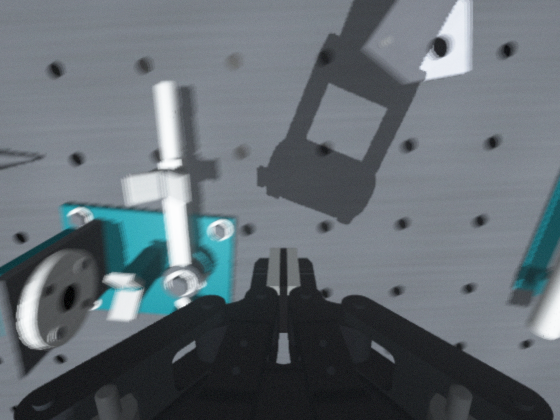

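Wrist view: the fixture, flange (60,300), arm and handle (168,110) show as expected. The three cameras agree to a few mm: pivot at (638.5,-272), tube line at 83.2°, arm at about 177.5°. Next I go behind the handle and lower the shut fingers.

Request:
play_rows(
  increments=[
    {"offset":[77,-155,0],"twist":0,"grip":0.0},
    {"offset":[77,-155,0],"twist":0,"grip":0.0},
    {"offset":[77,-155,0],"twist":0,"grip":0.0},
    {"offset":[77,-155,0],"twist":0,"grip":0.0},
    {"offset":[77,-155,60],"twist":0,"grip":0.0},
  ],
)

```text
time: 3.58
tool_pos: [0.4444, -0.3068, 0.373]
tool_rot: [0.006, 0.021, 1.0, -0.007]
contact_force: [2.1, -0.5, 1.4]
gripper_width: 0.003
```

Request:
play_rows(
  increments=[
    {"offset":[0,0,40],"twist":0,"grip":0.0},
    {"offset":[0,0,80],"twist":0,"grip":0.0},
    {"offset":[0,0,120],"twist":0,"grip":0.0},
    {"offset":[0,0,139],"twist":0,"grip":0.0},
    {"offset":[0,0,139],"twist":0,"grip":0.0},
  ],
)

```text
time: 4.0
tool_pos: [0.4428, -0.2992, 0.2185]
tool_rot: [-0.004, 0.019, 1.0, 0.004]
contact_force: [-0.7, 1.0, 0.6]
gripper_width: 0.0
```

Request:
play_rows(
  increments=[
    {"offset":[0,0,11],"twist":0,"grip":0.0},
    {"offset":[0,0,11],"twist":0,"grip":0.0},
  ],
)

```text
time: 4.17
tool_pos: [0.4452, -0.3017, 0.2136]
tool_rot: [0.0, 0.019, 1.0, -0.0]
contact_force: [-0.0, 0.7, -0.1]
gripper_width: 0.0
```

```bash
python3 - <<'E'
from h import *
st()
a=manip.grab_frame("side");cv2.imwrite("pics/s2.png",cv2.resize(a[200:350,200:450],None,fx=3,fy=3))
E
```

```text
4.1667 [ 0.4452 -0.3017  0.2136] [-0.734  0.047  1.96  -0.     1.134 -2.267] [-0.   0.7 -0.1] 7.241295544585942e-05
[[-0.9993, 0.0378, 0.0006], [0.0378, 0.9993, -0.0006], [-0.0007, -0.0006, -1.0]]
```

View pics/s2.png

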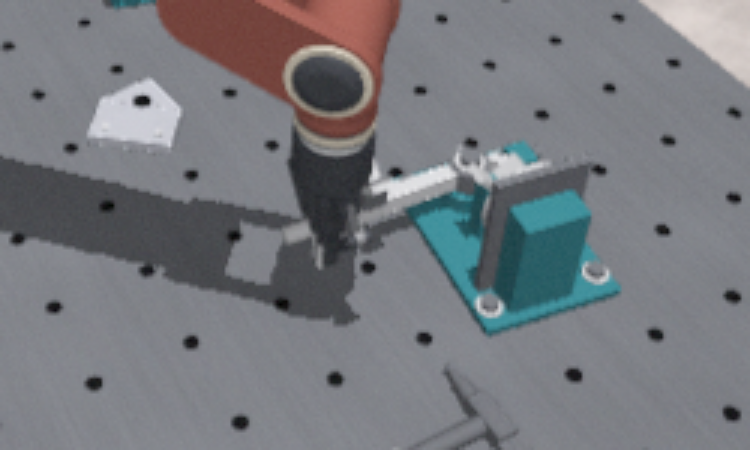

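The fingertips (325,262) stand on the far (-y) side of the handle, with a small gap. I'll go down 8 mm, close the gap and start the arc.

Request:
play_rows(
  increments=[
    {"offset":[0,0,8],"twist":0,"grip":0.0},
    {"offset":[0,5,8],"twist":0,"grip":0.0},
    {"offset":[0,9,8],"twist":0,"grip":0.0},
    {"offset":[0,12,8],"twist":0,"grip":0.0},
    {"offset":[0,14,8],"twist":0,"grip":0.0},
  ],
)

```text
time: 4.63
tool_pos: [0.4455, -0.2876, 0.2057]
tool_rot: [0.0, 0.019, 1.0, -0.0]
contact_force: [-0.5, 0.9, -0.1]
gripper_width: 0.002
```

Request:
play_rows(
  increments=[
    {"offset":[1.0,9.6,0],"twist":0.05,"grip":0.0},
    {"offset":[1.6,19.3,0],"twist":0.1,"grip":0.0},
    {"offset":[1.3,38.7,0],"twist":0.2,"grip":0.0},
    {"offset":[-0.9,57.9,0],"twist":0.3,"grip":0.0},
    {"offset":[-5.0,76.8,0],"twist":0.4,"grip":0.0},
  ],
)

```text
time: 5.05
tool_pos: [0.4534, -0.2111, 0.2059]
tool_rot: [0.001, 0.22, 0.975, -0.001]
contact_force: [0.1, -2.0, -0.6]
gripper_width: 0.001
```

```bash
python3 - <<'E'
from h import *
st()
manip.grab_frame("top")
find("top",["swing_handle","swing_vee"])
E
```

```text
5.05 [ 0.4534 -0.2111  0.2059] [-5.840e-01 -3.000e-02  2.052e+00 -1.000e-03  1.118e+00 -1.711e+00] [ 0.1 -2.  -0.6] 0.0005000353018048457
[[-0.9029, 0.4298, 0.0011], [0.4298, 0.9029, -0.0016], [-0.0017, -0.0009, -1.0]]
top swing_vee 0.61 [ 528.9 -223.1   86.6]
top swing_vee 0.38 [ 640.2 -222.8    3.4]
```

Request:
play_rows(
  increments=[
    {"offset":[1.5,19.4,0],"twist":0.1,"grip":0.0},
    {"offset":[1.1,38.8,0],"twist":0.2,"grip":0.0},
    {"offset":[-1.2,58.1,0],"twist":0.3,"grip":0.0},
    {"offset":[-5.4,77.1,0],"twist":0.4,"grip":0.0},
    {"offset":[-11.4,95.4,0],"twist":0.5,"grip":0.0},
  ],
)

```text
time: 5.62
tool_pos: [0.5045, -0.1302, 0.2055]
tool_rot: [0.0, 0.454, 0.891, -0.001]
contact_force: [-1.2, -1.7, 0.5]
gripper_width: -0.001
```

Request:
play_rows(
  increments=[
    {"offset":[1.3,13.6,0],"twist":0.07,"grip":0.0},
    {"offset":[1.6,27.1,0],"twist":0.14,"grip":0.0},
    {"offset":[0.9,40.7,0],"twist":0.21,"grip":0.0},
    {"offset":[-0.5,54.2,0],"twist":0.28,"grip":0.0},
    {"offset":[-3.0,67.6,0],"twist":0.35,"grip":0.0},
  ],
)

```text
time: 6.03
tool_pos: [0.5603, -0.0934, 0.2052]
tool_rot: [-0.001, 0.601, 0.799, -0.002]
contact_force: [-8.2, -3.7, 7.0]
gripper_width: -0.0
```

```bash
python3 - <<'E'
from h import *
s,r=st(); M=r.as_matrix()
print("p",M[:,:2].T@(np.array(s["tool_pos"])*1000-[638.5,-272.3,0]), "ang",np.degrees(np.arctan2(M[1,0],M[0,0])))
manip.grab_frame("top")
find("top",["swing_handle","swing_vee"])
E
```

```text
6.0333 [ 0.5603 -0.0934  0.2052] [-0.295  0.129  1.888 -0.004  1.128 -0.575] [-8.2 -3.7  7. ] -5.303447828529722e-05
[[-0.2772, 0.9608, -0.0046], [0.9608, 0.2772, -0.0019], [-0.0006, -0.005, -1.0]]
p [193.48214085 -26.51005007] ang 106.09407752878623
top swing_vee 0.71 [ 599.6 -157.7   83.4]
top swing_vee 0.34 [ 624.5 -375.1  109.5]
```

Request:
play_rows(
  increments=[
    {"offset":[1.3,13.6,0],"twist":0.07,"grip":0.0},
    {"offset":[1.6,27.1,0],"twist":0.14,"grip":0.0},
    {"offset":[1.1,38.7,0],"twist":0.2,"grip":0.0},
    {"offset":[0.2,50.3,0],"twist":0.26,"grip":0.0},
    {"offset":[-0.8,56.0,0],"twist":0.29,"grip":0.0},
  ],
)

```text
time: 6.6
tool_pos: [0.6145, -0.0785, 0.2049]
tool_rot: [-0.0, 0.71, 0.704, -0.001]
contact_force: [-2.2, -0.3, 0.3]
gripper_width: -0.002
```

Request:
play_rows(
  increments=[
    {"offset":[0,0,0],"twist":0,"grip":0.0},
    {"offset":[0,0,0],"twist":0,"grip":0.0},
  ],
)

```text
time: 6.77
tool_pos: [0.6143, -0.0783, 0.2052]
tool_rot: [0.0, 0.709, 0.705, 0.0]
contact_force: [0.9, -0.1, -0.8]
gripper_width: 0.0
```

```bash
python3 - <<'E'
from h import *
s,r=st(); M=r.as_matrix()
print("p",M[:,:2].T@(np.array(s["tool_pos"])*1000-[638.5,-272.3,0]), "ang",np.degrees(np.arctan2(M[1,0],M[0,0])))
a=manip.grab_frame("top");cv2.imwrite("pics/t3.png",cv2.resize(a[90:260,200:460],None,fx=3,fy=3))
find("top",["swing_handle","swing_vee"])
manip.grab_frame("side")
find("side",["swing_handle","swing_vee"])
E
```

```text
6.7667 [ 0.6143 -0.0783  0.2052] [-0.247  0.237  1.763  0.     1.141 -0.241] [ 0.9 -0.1 -0.8] 0.00028350154246862234
[[0.0062, 1.0, 0.0002], [1.0, -0.0062, 0.0], [0.0, 0.0002, -1.0]]
p [193.87558638 -25.41536499] ang 89.64299596081096
top swing_vee 0.7 [ 636.9 -153.8   82.2]
side swing_handle 0.81 [637.7 -86.2  48.7]
side swing_vee 0.76 [ 633.  -151.8   81.8]
```

View pics/t3.png

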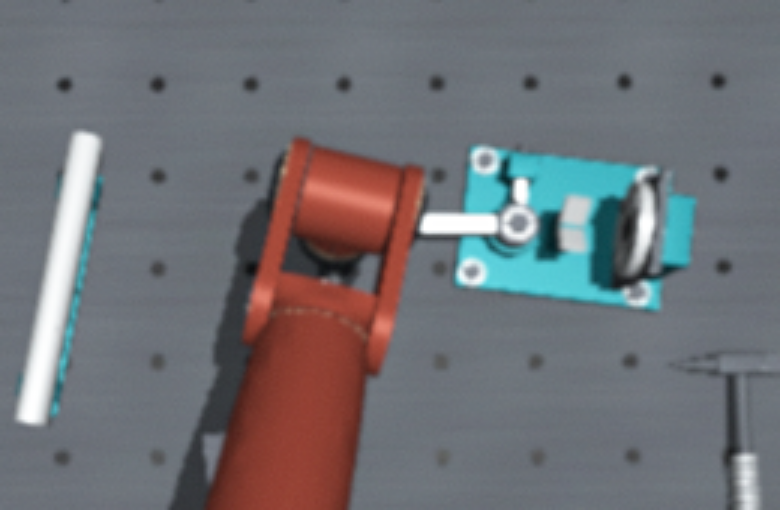

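The arm still lies at about 90°, short of 83°: over the crest but not snapped. I'll keep pushing.

Request:
play_rows(
  increments=[
    {"offset":[0.6,5.8,0],"twist":0.03,"grip":0.0},
    {"offset":[1.1,11.6,0],"twist":0.06,"grip":0.0},
    {"offset":[1.4,15.5,0],"twist":0.08,"grip":0.0},
    {"offset":[1.6,19.3,0],"twist":0.1,"grip":0.0},
    {"offset":[1.6,19.3,0],"twist":0.1,"grip":0.0},
  ],
)

```text
time: 7.48
tool_pos: [0.6343, -0.0762, 0.2054]
tool_rot: [0.0, 0.744, 0.668, 0.0]
contact_force: [0.5, -0.9, -0.5]
gripper_width: 0.003
```

Request:
play_rows(
  increments=[
    {"offset":[0,-10,0],"twist":0,"grip":0.0},
    {"offset":[0,-10,0],"twist":0,"grip":0.0},
  ],
)

```text
time: 7.65
tool_pos: [0.6231, -0.0749, 0.205]
tool_rot: [-0.001, 0.744, 0.668, -0.0]
contact_force: [0.3, 0.8, 0.8]
gripper_width: 0.003
```

```bash
python3 - <<'E'
from h import *
s,r=st(); M=r.as_matrix()
print("p",M[:,:2].T@(np.array(s["tool_pos"])*1000-[638.5,-272.3,0]), "ang",np.degrees(np.arctan2(M[1,0],M[0,0])))
manip.grab_frame("top")
find("top",["swing_handle","swing_vee"])
manip.grab_frame("side")
find("side",["swing_handle","swing_vee"])
E
```

```text
7.65 [ 0.6231 -0.0749  0.205 ] [-0.238  0.255  1.742  0.     1.145 -0.131] [0.3 0.8 0.8] 0.0032101846175469784
[[0.1073, 0.9942, -0.0011], [0.9942, -0.1073, 0.0004], [0.0003, -0.0011, -1.0]]
p [194.64344807 -36.72101493] ang 83.83743015350187
top swing_handle 0.4 [ 636.2 -275.7   47.4]
top swing_vee 0.83 [ 648.5 -152.3   86.4]
side swing_handle 0.68 [660.  -89.   49.3]
side swing_handle 0.51 [625.1 191.8   1.9]
side swing_vee 0.8 [ 645.9 -153.1   81.8]
side swing_vee 0.51 [ 634.3 -323.5   78.3]
```

The arm is home at about 83.3° and the force is zero. Now to the tube.

Request:
play_rows(
  increments=[
    {"offset":[0,-6,-40],"twist":0,"grip":0.0},
    {"offset":[0,-6,-80],"twist":0,"grip":0.0},
    {"offset":[0,-6,-120],"twist":0,"grip":0.0},
    {"offset":[0,-6,-160],"twist":0,"grip":0.0},
    {"offset":[0,-6,-200],"twist":0,"grip":0.0},
  ],
)

```text
time: 8.37
tool_pos: [0.6177, -0.0744, 0.4073]
tool_rot: [0.0, 0.744, 0.668, 0.0]
contact_force: [0.1, 0.1, -0.9]
gripper_width: -0.002
```

Request:
play_rows(
  increments=[
    {"offset":[267,-67,0],"twist":-0.62,"grip":1.0},
    {"offset":[267,-67,0],"twist":-0.62,"grip":1.0},
    {"offset":[267,-67,0],"twist":-0.62,"grip":1.0},
    {"offset":[267,-67,0],"twist":-0.62,"grip":1.0},
    {"offset":[267,-67,0],"twist":-0.62,"grip":1.0},
  ],
)

```text
time: 8.78
tool_pos: [0.5888, 0.1335, 0.4056]
tool_rot: [0.0, 0.503, 0.865, 0.0]
contact_force: [0.9, -0.1, 0.0]
gripper_width: 0.708
```

Request:
play_rows(
  increments=[
    {"offset":[63,25,0],"twist":-0.62,"grip":1.0},
    {"offset":[63,25,0],"twist":-0.62,"grip":1.0},
    {"offset":[63,25,0],"twist":-0.62,"grip":1.0},
    {"offset":[63,25,0],"twist":-0.62,"grip":1.0},
    {"offset":[63,25,0],"twist":-0.62,"grip":1.0},
  ],
)

```text
time: 9.2
tool_pos: [0.5801, 0.2, 0.4053]
tool_rot: [0.0, 0.214, 0.977, -0.0]
contact_force: [-0.0, 0.5, 0.2]
gripper_width: 1.0
```

Request:
play_rows(
  increments=[
    {"offset":[0,0,0],"twist":-0.125,"grip":1.0},
    {"offset":[0,0,0],"twist":-0.25,"grip":1.0},
    {"offset":[0,0,0],"twist":-0.25,"grip":1.0},
  ],
)

```text
time: 9.45
tool_pos: [0.5803, 0.1992, 0.4053]
tool_rot: [0.0, 0.093, 0.996, 0.0]
contact_force: [1.2, 0.2, 0.3]
gripper_width: 0.999
```

```bash
python3 - <<'E'
from h import *
s,r=st(); M=r.as_matrix();print("ang",np.degrees(np.arctan2(M[1,0],M[0,0])))
cv2.imwrite("pics/w4.png",manip.grab_frame("wrist"))
find("wrist",["tube","cradle"])
c=manip.get_calibration("wrist");print({k:c[k] for k in c if k!="T"})
manip.grab_frame("side");find("side",["swing_handle"])
E
```

```text
9.45 [0.5803 0.1992 0.4053] [ 0.209  0.025  1.64   0.     1.476 -1.175] [1.2 0.2 0.3] 0.9989557574224244
[[-0.9827, 0.1855, 0.0001], [0.1855, 0.9827, 0.0001], [-0.0001, 0.0001, -1.0]]
ang 169.31226754406336
wrist tube 0.62 [585.2 197.3  46.4]
{'fx': 311.30058895916653, 'fy': 311.30058895916653, 'cx': 283.0162298791814, 'cy': 203.79578198388012, 'k1': -0.010702468949053752}
side swing_handle 0.57 [659.6 -89.7  49.6]
```

View pics/w4.png

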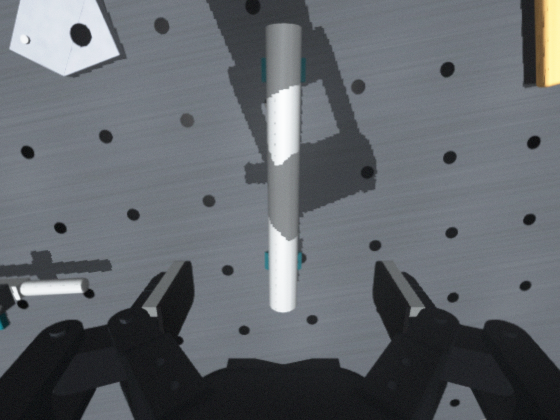

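The tube lies nearly vertical in the image, ends at about (284,24) and (283,311). The cradle rests show at rows ~70 and ~262.

```bash
python3 - <<'E'
from h import *
s,r=st(); M=r.as_matrix()
c=manip.get_calibration("wrist");T=np.array(c["T"])
K=np.array([[c["fx"],0,c["cx"]],[0,c["fy"],c["cy"]],[0,0,1.]])
for u,v,z in [(283.5,24,.050),(283,311,.055),(266,25,.05),(301,25,.05),(269,309,.05),(297,309,.05)]:
    q=cv2.undistortPoints(np.array([[[u,v]]],float),K,np.array([c["k1"],0,0,0]))[0,0]
    d=T[:3,:3]@np.r_[q,1]; p=T[:3,3]+d*(z-T[2,3])/d[2]
    t=(p-np.array(s["tool_pos"]))@M
    print((u,v),np.round(p*1000,1),"tool",np.round(t*1000,1))
E
```

```text
9.7 [0.5803 0.199  0.4052] [ 0.209  0.025  1.64   0.     1.476 -1.171] [ 0.1  0.6 -0.2] 0.9998640770109658
[[-0.9819, 0.1895, -0.0], [0.1895, 0.9819, 0.0], [0.0, 0.0, -1.0]]
(283.5, 24) [434.3 226.6  50. ] tool [148.5  -0.5 355.3]
(283, 311) [738.5 167.3  55. ] tool [-161.4   -1.1  350.2]
(266, 25) [432.1 210.5  50. ] tool [147.7 -16.8 355.3]
(301, 25) [438.2 242.4  50. ] tool [147.7  15.7 355.3]
(269, 309) [736.1 150.2  50. ] tool [-162.3  -18.4  355.2]
(297, 309) [742.6 184.   50. ] tool [-162.2   16.1  355.2]
```

Request:
play_rows(
  increments=[
    {"offset":[-6,-1,40],"twist":0,"grip":1.0},
    {"offset":[-6,-1,80],"twist":0,"grip":1.0},
    {"offset":[-6,-1,120],"twist":0,"grip":1.0},
    {"offset":[-6,-1,160],"twist":0,"grip":1.0},
    {"offset":[-6,-1,185],"twist":0,"grip":1.0},
  ],
)

```text
time: 10.12
tool_pos: [0.5842, 0.1965, 0.2155]
tool_rot: [-0.003, 0.095, 0.995, -0.001]
contact_force: [-0.4, -0.1, -0.6]
gripper_width: 0.998
```

Request:
play_rows(
  increments=[
    {"offset":[0,0,14],"twist":0,"grip":1.0},
    {"offset":[0,0,15],"twist":0,"grip":0.6},
    {"offset":[0,0,15],"twist":0,"grip":0.0},
    {"offset":[0,0,15],"twist":0,"grip":0.0},
    {"offset":[0,0,15],"twist":0,"grip":0.0},
  ],
)

```text
time: 10.53
tool_pos: [0.5873, 0.1972, 0.2084]
tool_rot: [0.003, 0.094, 0.996, 0.001]
contact_force: [0.5, -0.0, 0.3]
gripper_width: 0.452
```

Request:
play_rows(
  increments=[
    {"offset":[0,0,0],"twist":0,"grip":0.0},
    {"offset":[0,0,0],"twist":0,"grip":0.0},
    {"offset":[0,0,0],"twist":0,"grip":0.0},
    {"offset":[0,0,0],"twist":0,"grip":0.0},
  ],
)

```text
time: 10.87
tool_pos: [0.5873, 0.1973, 0.2086]
tool_rot: [0.003, 0.094, 0.996, 0.001]
contact_force: [-0.5, 0.1, 6.5]
gripper_width: 0.373
```

Request:
play_rows(
  increments=[
    {"offset":[0,0,-10],"twist":0,"grip":0.0},
    {"offset":[0,0,-25],"twist":0,"grip":0.0},
    {"offset":[0,0,-50],"twist":0,"grip":0.0},
    {"offset":[0,0,-90],"twist":0,"grip":0.0},
    {"offset":[0,0,-130],"twist":0,"grip":0.0},
  ],
)

```text
time: 11.28
tool_pos: [0.5844, 0.1966, 0.3335]
tool_rot: [-0.003, 0.094, 0.996, -0.001]
contact_force: [0.8, 0.8, -5.7]
gripper_width: 0.38
```

Request:
play_rows(
  increments=[
    {"offset":[0,0,-10],"twist":0,"grip":0.0},
    {"offset":[0,0,-10],"twist":0,"grip":0.0},
  ],
)

```text
time: 11.45
tool_pos: [0.5868, 0.1971, 0.35]
tool_rot: [0.004, 0.094, 0.996, 0.001]
contact_force: [0.4, 0.0, -5.7]
gripper_width: 0.381
```

```bash
python3 - <<'E'
from h import *
s,r=st(); M=r.as_matrix();print(s["ft_torque"])
c=manip.get_calibration("wrist");T=np.array(c["T"])
f=manip.grab_frame("wrist");cv2.imwrite("pics/w5.png",f)
for n in ["tube"]:
  for d in manip.tip_of(n,"wrist")[:2]:
    p=w("wrist",d["xyz"],T);print(d["p"],p,(p-s["tool_pos"])@M)
E
```

```text
11.45 [0.5868 0.1971 0.35  ] [ 0.204  0.075  1.682 -0.     1.376 -1.178] [ 0.4  0.  -5.7] 0.38055189887887364
[[-0.9822, 0.1876, 0.0085], [0.1877, 0.9822, 0.0017], [-0.0081, 0.0032, -1.0]]
[ 0.05164931 -0.05102894 -0.00140096]
0.71 [0.58478856 0.19697057 0.1893376 ] [ 0.00327789 -0.00106936  0.16067126]
```

View pics/w5.png

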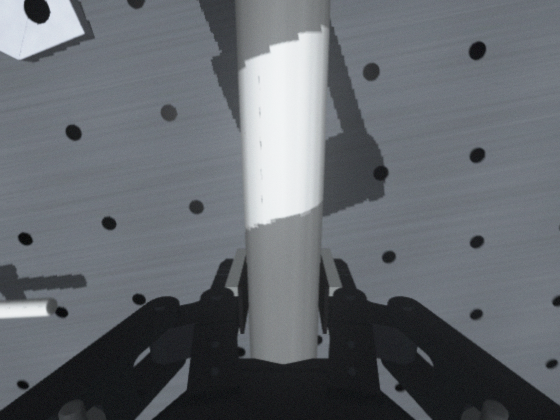

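The tube is held square between the pads, with 5.7 N of weight. I'll fit the fixture pose from all the sightings while moving over.

Request:
play_rows(
  increments=[
    {"offset":[-64,-191,-50],"twist":0.6,"grip":0.0},
    {"offset":[-64,-191,-50],"twist":0.6,"grip":0.0},
    {"offset":[-64,-191,-50],"twist":0.6,"grip":0.0},
    {"offset":[-64,-191,-50],"twist":0.6,"grip":0.0},
    {"offset":[-64,-191,-50],"twist":0.6,"grip":0.0},
  ],
)

```text
time: 11.97
tool_pos: [0.612, -0.0044, 0.3902]
tool_rot: [-0.004, 0.387, 0.922, -0.001]
contact_force: [1.1, -0.2, -5.5]
gripper_width: 0.373
```

```bash
python3 - <<'E'
from h import *
from scipy.optimize import least_squares
O=[(0,641.3,-221),(0,640.7,-221.1),(-150,621.3,-372.7),(-100,628.5,-320.4),(-50,637.7,-271.5),(-150,623.5,-371.2),(-100,633.8,-322.1),(-50,637.7,-274),(0,639.7,-221),(0,640,-221.4),(-150,622.8,-364.3),(-100,628,-320.9),(-50,638.6,-271.5),(70,648.5,-152.3),(70,645.9,-153.1),(135,660,-89),(135,659.6,-89.7)]
O=np.array(O)
f=lambda p:np.r_[p[0]+O[:,0]*np.sin(p[2])-O[:,1],p[1]+O[:,0]*np.cos(p[2])-O[:,2]]
r=least_squares(f,[640,-221,.12],loss="soft_l1",f_scale=2)
print(r.x,np.degrees(r.x[2]),np.round(f(r.x),1))
s,q=st(); M=q.as_matrix();a=np.arctan2(M[1,0],M[0,0]);print("ang",np.degrees(a))
u=np.array([np.sin(r.x[2]),np.cos(r.x[2])])
tgt=r.x[:2]+20*u
print("tgt",tgt,"tool off",M[:2,:2].T@(tgt-np.array(s["tool_pos"])[:2]*1000),"twist",a-(np.pi/2-r.x[2]))
E
```

```text
[ 6.41523436e+02 -2.22006105e+02  1.24397402e-01] 7.127446138054976 [ 0.2  0.8  1.6  0.6 -2.4 -0.6 -4.7 -2.4  1.8  1.5  0.1  1.1 -3.3  1.7
  4.3 -1.7 -1.3 -1.  -0.9  1.9 -0.8 -0.1  0.4  0.9  2.4 -1.  -0.6 -6.5
 -0.3 -0.1 -0.2  0.6  1.   1.7]
11.9667 [ 0.612  -0.0044  0.3902] [-0.129  0.033  1.657 -0.     1.459 -0.905] [ 1.1 -0.2 -5.5] 0.3730482100503816
[[-0.7008, 0.7133, -0.0082], [0.7134, 0.7008, 0.001], [0.0064, -0.0052, -1.0]]
ang 134.48948494762874
tgt [ 644.00497229 -202.16065268] tool off [-163.52209951 -115.75338528] twist 0.900885397220192
```

Request:
play_rows(
  increments=[
    {"offset":[-163,-116,0],"twist":0.62,"grip":0.0},
    {"offset":[-163,-116,0],"twist":0.62,"grip":0.0},
    {"offset":[-163,-116,0],"twist":0.62,"grip":0.0},
    {"offset":[-163,-116,0],"twist":0.62,"grip":0.0},
    {"offset":[-163,-116,0],"twist":0.62,"grip":0.0},
  ],
)

```text
time: 12.38
tool_pos: [0.6446, -0.203, 0.3892]
tool_rot: [-0.004, 0.651, 0.759, -0.002]
contact_force: [0.3, -0.1, -5.6]
gripper_width: 0.376
```

Request:
play_rows(
  increments=[
    {"offset":[0,0,0],"twist":0.12,"grip":0.0},
    {"offset":[0,0,0],"twist":0.24,"grip":0.0},
    {"offset":[0,0,0],"twist":0.28,"grip":0.0},
    {"offset":[0,0,0],"twist":0.28,"grip":0.0},
    {"offset":[0,0,0],"twist":0.28,"grip":0.0},
  ],
)

```text
time: 12.8
tool_pos: [0.6449, -0.1999, 0.3906]
tool_rot: [-0.003, 0.747, 0.665, -0.002]
contact_force: [-0.2, 0.0, -6.0]
gripper_width: 0.376
```

```bash
cat > off.py <<'E'
from h import *
def off(d=0):
    P=np.array([641.5,-222.0]);y=.1244;u=np.array([np.sin(y),np.cos(y)])
    s,q=st(); M=q.as_matrix();a=np.arctan2(M[1,0],M[0,0])
    t=P+d*u
    print("tool off",M[:2,:2].T@(t-np.array(s["tool_pos"])[:2]*1000),"twist",a-(np.pi/2-y),"dz to 263.6",s["tool_pos"][2]*1000-263.6)
    return s
E
python3 - <<'E'
from off import *
off(20)
a=manip.grab_frame("side");b=manip.grab_frame("top");w_=manip.grab_frame("wrist")
cv2.imwrite("pics/m6.png",np.hstack([cv2.resize(a[150:350,230:430],(400,400)),cv2.resize(b[100:250,300:450],(400,400))]))
find("side",["tube","swing_handle","swing_vee"]);find("top",["tube","fixed_vee"]);find("wrist",["tube","swing_vee","swing_handle"])
E
```

```text
12.8 [ 0.6449 -0.1999  0.3906] [-0.411  0.179  1.5   -0.     1.47  -0.294] [-0.2  0.  -6. ] 0.37642055829115656
[[0.1165, 0.9932, -0.0066], [0.9932, -0.1165, 0.0028], [0.002, -0.0068, -1.0]]
tool off [-2.31682682 -0.67797562] twist 0.0076032937036891735 dz to 263.6 126.95505943417845
side tube 0.72 [ 645.4 -192.9  231.2]
side swing_handle 0.65 [ 621.  -368.9  108. ]
side swing_handle 0.62 [658.1 -88.   47.9]
side swing_vee 0.56 [ 644.4 -155.4   79.6]
top tube 0.85 [ 642.3 -195.7  236.9]
top tube 0.29 [ 415.4 -505.1    1.7]
top fixed_vee 0.82 [ 629.7 -319.7   84.3]
wrist tube 0.63 [ 645.  -196.   234.4]
```

View pics/m6.png

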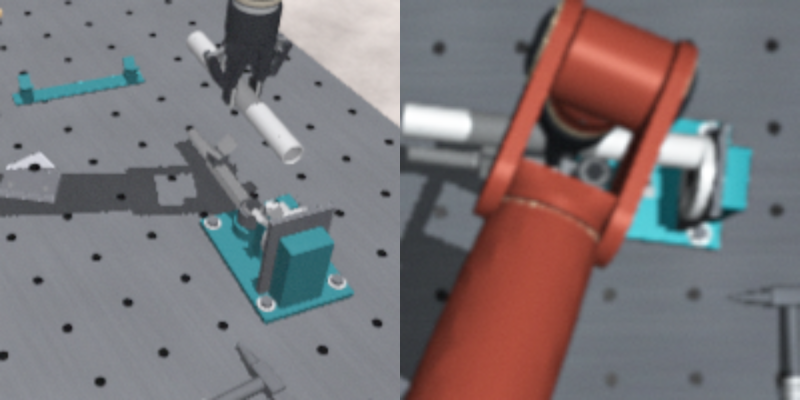

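The tube hangs straight over both V-rests and the arm is still out. The gap to the flange is about 25 mm. Lowering now.

Request:
play_rows(
  increments=[
    {"offset":[0,-0.7,30],"twist":0.008,"grip":0.0},
    {"offset":[0,-0.7,60],"twist":0.008,"grip":0.0},
    {"offset":[0,-0.7,90],"twist":0.008,"grip":0.0},
    {"offset":[0,-0.7,112],"twist":0.008,"grip":0.0},
    {"offset":[0,-0.7,116],"twist":0.008,"grip":0.0},
  ],
)

```text
time: 13.77
tool_pos: [0.6429, -0.1992, 0.2729]
tool_rot: [-0.005, 0.75, 0.661, -0.002]
contact_force: [-1.6, 1.2, -7.6]
gripper_width: 0.371
```

Request:
play_rows(
  increments=[
    {"offset":[0,0,0],"twist":0,"grip":0.0},
    {"offset":[0,0,0],"twist":0,"grip":0.0},
  ],
)

```text
time: 13.93
tool_pos: [0.6454, -0.2002, 0.2808]
tool_rot: [0.001, 0.75, 0.661, 0.0]
contact_force: [0.0, 0.1, -6.0]
gripper_width: 0.377
```

```bash
python3 - <<'E'
from off import *
s=off(15);print(s["ft_torque"])
manip.grab_frame("side");manip.grab_frame("top")
find("side",["tube","swing_handle","swing_vee"]);find("top",["tube"])
E
```

```text
13.9333 [ 0.6454 -0.2002  0.2808] [-0.411  0.267  1.587  0.     1.285 -0.285] [ 0.   0.1 -6. ] 0.37667638793296987
[[0.1256, 0.9921, 0.002], [0.9921, -0.1256, -0.0008], [-0.0006, 0.002, -1.0]]
tool off [-7.08242069 -1.12447546] twist -0.0015697261033116305 dz to 263.6 17.24053982015994
[-0.01665484 -0.00244914 -0.02958041]
side tube 0.91 [ 649.6 -196.2  120.7]
side swing_handle 0.7 [657.1 -87.7  51.4]
side swing_vee 0.78 [ 649.6 -152.9   82.9]
top tube 0.92 [ 647.8 -196.6  128.5]
top tube 0.66 [658.3 -91.   53. ]
```

Request:
play_rows(
  increments=[
    {"offset":[0,-1,4],"twist":0,"grip":0.0},
    {"offset":[0,-1,7],"twist":0,"grip":0.0},
    {"offset":[0,-1,10],"twist":0,"grip":0.0},
    {"offset":[0,-1,12],"twist":0,"grip":0.0},
    {"offset":[0,-1,12],"twist":0,"grip":0.0},
  ],
)

```text
time: 14.65
tool_pos: [0.6436, -0.1998, 0.2662]
tool_rot: [-0.001, 0.75, 0.661, -0.0]
contact_force: [-0.3, 0.3, -5.9]
gripper_width: 0.374
```

Request:
play_rows(
  increments=[
    {"offset":[0,0,1],"twist":0,"grip":0.0},
    {"offset":[0,0,2],"twist":0,"grip":0.0},
    {"offset":[0,0,2],"twist":0,"grip":0.0},
    {"offset":[0,0,2],"twist":0,"grip":0.0},
  ],
)

```text
time: 14.98
tool_pos: [0.6439, -0.1999, 0.2655]
tool_rot: [0.0, 0.75, 0.661, 0.0]
contact_force: [0.8, -0.2, -6.3]
gripper_width: 0.374
```

Request:
play_rows(
  increments=[
    {"offset":[0,0,1],"twist":0,"grip":0.0},
    {"offset":[0,0,1.5],"twist":0,"grip":0.0},
    {"offset":[0,0,1.5],"twist":0,"grip":0.0},
    {"offset":[0,0,1.5],"twist":0,"grip":0.0},
  ],
)

```text
time: 15.32
tool_pos: [0.6442, -0.2, 0.2646]
tool_rot: [0.001, 0.75, 0.661, 0.0]
contact_force: [1.6, 0.1, -2.2]
gripper_width: 0.377
```

Request:
play_rows(
  increments=[
    {"offset":[0,0.7,0.5],"twist":0,"grip":0.0},
    {"offset":[0,0.7,1],"twist":0,"grip":0.0},
    {"offset":[0,0.7,1],"twist":0,"grip":0.0},
    {"offset":[0,0.7,1],"twist":0,"grip":0.0},
  ],
)

```text
time: 15.65
tool_pos: [0.645, -0.2001, 0.2638]
tool_rot: [0.001, 0.75, 0.661, 0.001]
contact_force: [2.4, 0.1, -0.3]
gripper_width: 0.375
```

```bash
python3 - <<'E'
from off import *
s=off(0);print(s["ft_torque"])
E
```

```text
15.65 [ 0.645  -0.2001  0.2638] [-0.411  0.284  1.597  0.     1.258 -0.285] [ 2.4  0.1 -0.3] 0.3748874759016342
[[0.1257, 0.9921, 0.0022], [0.9921, -0.1257, -0.0008], [-0.0005, 0.0022, -1.0]]
tool off [-22.14089319  -0.71880275] twist -0.0015943323816793864 dz to 263.6 0.15070905665805867
[-0.04571742 -0.39417383  0.0430877 ]
```

Request:
play_rows(
  increments=[
    {"offset":[0,0.8,0.3],"twist":0,"grip":0.0},
    {"offset":[0,1.5,0.5],"twist":0,"grip":0.0},
    {"offset":[0,1.5,0.5],"twist":0,"grip":0.0},
    {"offset":[0,1.5,0.5],"twist":0,"grip":0.0},
  ],
)

```text
time: 15.98
tool_pos: [0.6461, -0.2003, 0.2637]
tool_rot: [-0.0, 0.75, 0.661, -0.0]
contact_force: [-1.4, 0.8, 4.4]
gripper_width: 0.375
```

```bash
python3 - <<'E'
from off import *
s=off(0);print(s["ft_torque"])
manip.grab_frame("side");manip.grab_frame("top")
find("side",["tube","swing_handle"]);find("top",["tube"])
E
```

```text
15.9833 [ 0.6461 -0.2003  0.2637] [-0.411  0.287  1.594 -0.     1.261 -0.284] [-1.4  0.8  4.4] 0.375004027600402
[[0.1264, 0.992, -0.0002], [0.992, -0.1264, -0.0001], [-0.0001, -0.0001, -1.0]]
tool off [-22.09364472  -1.82229091] twist -0.002387665554048457 dz to 263.6 0.05025721030335717
[ 0.09986208  0.34525395 -0.24186018]
side tube 0.71 [ 648.2 -199.2  103.7]
side swing_handle 0.58 [659.5 -87.1  53.8]
top tube 0.65 [ 647.2 -197.2  108.4]
```

Seated in both V's: the load is taken and the moment is balanced. Now I slide it toward the flange.

Request:
play_rows(
  increments=[
    {"offset":[-3,-0.2,-0.4],"twist":0,"grip":0.0},
    {"offset":[-7,-0.2,-0.4],"twist":0,"grip":0.0},
    {"offset":[-11,-0.2,-0.4],"twist":0,"grip":0.0},
    {"offset":[-15,-0.2,-0.4],"twist":0,"grip":0.0},
    {"offset":[-17,-0.2,-0.4],"twist":0,"grip":0.0},
  ],
)

```text
time: 16.65
tool_pos: [0.644, -0.2157, 0.2636]
tool_rot: [-0.002, 0.75, 0.661, 0.002]
contact_force: [0.5, 8.6, 5.9]
gripper_width: 0.373
```

Request:
play_rows(
  increments=[
    {"offset":[0,0,0],"twist":0,"grip":0.0},
    {"offset":[-1,0,0],"twist":0,"grip":0.0},
    {"offset":[-2,0,0],"twist":0,"grip":0.0},
    {"offset":[-2,0,0],"twist":0,"grip":0.0},
  ],
)

```text
time: 16.98
tool_pos: [0.6438, -0.2174, 0.2637]
tool_rot: [-0.002, 0.75, 0.661, 0.002]
contact_force: [-0.1, 8.9, 4.3]
gripper_width: 0.378
```

Request:
play_rows(
  increments=[
    {"offset":[-1,0,0],"twist":0,"grip":0.0},
    {"offset":[-2,0,0],"twist":0,"grip":0.0},
    {"offset":[-2,0,0],"twist":0,"grip":0.0},
  ],
)

```text
time: 17.23
tool_pos: [0.6436, -0.2194, 0.2636]
tool_rot: [-0.002, 0.75, 0.661, 0.002]
contact_force: [0.3, 7.8, 6.4]
gripper_width: 0.378
```

Request:
play_rows(
  increments=[
    {"offset":[0,0,-0.5],"twist":0,"grip":0.0},
    {"offset":[-1,0,-0.5],"twist":0,"grip":0.0},
    {"offset":[-1,0,-0.5],"twist":0,"grip":0.0},
  ],
)

```text
time: 17.48
tool_pos: [0.6434, -0.2206, 0.2637]
tool_rot: [-0.001, 0.75, 0.661, 0.001]
contact_force: [1.1, 7.6, 3.9]
gripper_width: 0.377
```

```bash
python3 - <<'E'
from off import *
s=off(0);print(s["ft_torque"])
a=manip.grab_frame("side");b=manip.grab_frame("top")
cv2.imwrite("pics/m7.png",np.hstack([cv2.resize(a[220:320,300:400],(400,400),interpolation=cv2.INTER_CUBIC),cv2.resize(b[130:205,360:435],(400,400),interpolation=cv2.INTER_CUBIC)]))
find("side",["tube","swing_handle","flange_face"]);find("top",["tube","flange_face"])
E
```

```text
17.4833 [ 0.6434 -0.2206  0.2637] [-0.44   0.295  1.584  0.004  1.264 -0.315] [1.1 7.6 3.9] 0.37695947377523564
[[0.126, 0.992, 0.0005], [0.992, -0.126, 0.0039], [0.0039, 0.0, -1.0]]
tool off [-1.60494388 -1.68768442] twist -0.0018892177543006206 dz to 263.6 0.08276381042958292
[ 0.90606386 -0.09780539 -0.23658688]
side tube 0.91 [ 646.6 -216.   103.6]
side swing_handle 0.82 [662.1 -88.8  50.8]
side flange_face 0.83 [ 621.9 -370.5  104.9]
top tube 0.85 [ 641.8 -217.9  110.4]
top tube 0.21 [658.9 -91.8  52.3]
top flange_face 0.97 [ 623.1 -373.7  111.6]
```

View pics/m7.png

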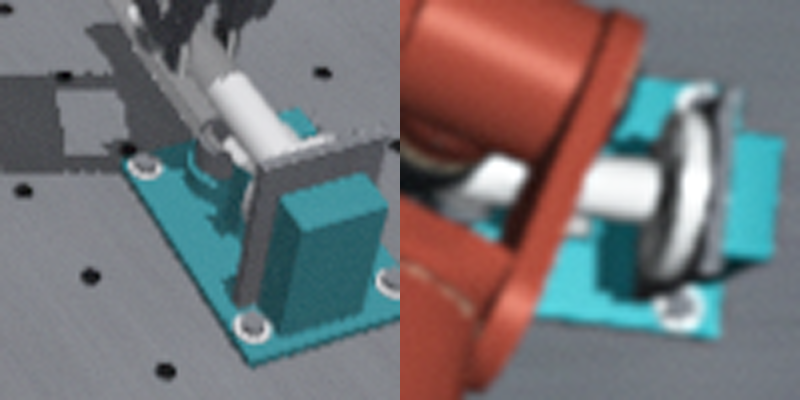

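The tube end is close to the flange face (right half, ~(660,190)) and may still be a few mm short. I'll keep going until the force rises clearly above the ~8 N of sliding friction.

Request:
play_rows(
  increments=[
    {"offset":[-1,0,-0.3],"twist":0,"grip":0.0},
    {"offset":[-2,0,-0.3],"twist":0,"grip":0.0},
    {"offset":[-2,0,-0.3],"twist":0,"grip":0.0},
  ],
)

```text
time: 18.08
tool_pos: [0.6431, -0.2228, 0.2637]
tool_rot: [-0.001, 0.75, 0.661, 0.001]
contact_force: [1.7, 5.4, 1.6]
gripper_width: 0.381
```

Request:
play_rows(
  increments=[
    {"offset":[-1,0,0],"twist":0,"grip":0.0},
    {"offset":[-1.5,0,0],"twist":0,"grip":0.0},
    {"offset":[-1.5,0,0],"twist":0,"grip":0.0},
  ],
)

```text
time: 18.33
tool_pos: [0.6429, -0.2242, 0.2637]
tool_rot: [-0.001, 0.75, 0.661, 0.001]
contact_force: [0.8, 5.3, 2.7]
gripper_width: 0.377
```

Request:
play_rows(
  increments=[
    {"offset":[-0.7,0,-0.2],"twist":0,"grip":0.0},
    {"offset":[-1.3,0,-0.2],"twist":0,"grip":0.0},
    {"offset":[-1.3,0,-0.2],"twist":0,"grip":0.0},
  ],
)

```text
time: 18.58
tool_pos: [0.6427, -0.2256, 0.2637]
tool_rot: [-0.001, 0.75, 0.661, 0.001]
contact_force: [0.9, 5.7, 1.6]
gripper_width: 0.376
```

Request:
play_rows(
  increments=[
    {"offset":[-0.7,0,0],"twist":0,"grip":0.0},
    {"offset":[-1.3,0,0],"twist":0,"grip":0.0},
    {"offset":[-1.3,0,0],"twist":0,"grip":0.0},
  ],
)

```text
time: 18.83
tool_pos: [0.6425, -0.2269, 0.2637]
tool_rot: [-0.001, 0.75, 0.661, 0.001]
contact_force: [1.3, 4.6, 2.0]
gripper_width: 0.376
```

```bash
python3 - <<'E'
from off import *
s=off(0);print(s["ft_torque"])
manip.grab_frame("side");manip.grab_frame("top");manip.grab_frame("wrist")
find("side",["tube","swing_handle"]);find("top",["tube"]);find("wrist",["tube"])
E
```

```text
18.8333 [ 0.6425 -0.2269  0.2637] [-0.449  0.298  1.581  0.003  1.264 -0.324] [1.3 4.6 2. ] 0.37636475274114595
[[0.126, 0.992, 0.0005], [0.992, -0.126, 0.0033], [0.0033, 0.0, -1.0]]
tool off [ 4.75052832 -1.64046733] twist -0.0019741286591239415 dz to 263.6 0.09907692892130626
[ 0.71228923 -0.21675951 -0.20013621]
side tube 0.62 [ 645.1 -221.1  106.4]
side swing_handle 0.64 [661.8 -91.2  52.2]
top tube 0.97 [ 641.2 -222.2  110. ]
wrist tube 0.6 [ 641.1 -222.7  101. ]
```

Request:
play_rows(
  increments=[
    {"offset":[-0.7,0,0],"twist":0,"grip":0.0},
    {"offset":[-1.3,0,0],"twist":0,"grip":0.0},
    {"offset":[-1.3,0,0],"twist":0,"grip":0.0},
  ],
)

```text
time: 19.43
tool_pos: [0.6425, -0.2276, 0.2637]
tool_rot: [-0.002, 0.75, 0.661, 0.002]
contact_force: [1.9, 8.2, 2.0]
gripper_width: 0.375
```

Request:
play_rows(
  increments=[
    {"offset":[-0.7,0,0],"twist":0,"grip":0.0},
    {"offset":[-1.3,0,0],"twist":0,"grip":0.0},
    {"offset":[-1.3,0,0],"twist":0,"grip":0.0},
  ],
)

```text
time: 19.68
tool_pos: [0.6425, -0.228, 0.2637]
tool_rot: [-0.003, 0.75, 0.661, 0.003]
contact_force: [1.9, 11.5, 1.3]
gripper_width: 0.376
```

The force rises (4.6 → 8.2 → 11.5 N) while the motion stalls, so the tube is on the flange. One more nudge, then I release.

Request:
play_rows(
  increments=[
    {"offset":[-0.6,0,0],"twist":0,"grip":0.0},
    {"offset":[-1,0,0],"twist":0,"grip":0.0},
    {"offset":[-1,0,0],"twist":0,"grip":0.0},
  ],
)

```text
time: 19.93
tool_pos: [0.6425, -0.2283, 0.2637]
tool_rot: [-0.003, 0.75, 0.661, 0.003]
contact_force: [2.0, 14.9, 4.6]
gripper_width: 0.372
```

Request:
play_rows(
  increments=[
    {"offset":[0,0,0],"twist":0,"grip":0.45},
    {"offset":[0,0,0],"twist":0,"grip":0.5},
    {"offset":[0,0,0],"twist":0,"grip":0.6},
    {"offset":[0,0,0],"twist":0,"grip":0.75},
    {"offset":[0,0,0],"twist":0,"grip":0.85},
  ],
)

```text
time: 20.35
tool_pos: [0.6417, -0.232, 0.2636]
tool_rot: [-0.0, 0.75, 0.661, -0.0]
contact_force: [-0.2, 0.5, -0.7]
gripper_width: 0.843
```

```bash
python3 - <<'E'
from off import *
s=off(0);print(s["ft_torque"])
E
```

```text
20.35 [ 0.6417 -0.232   0.2636] [-0.456  0.3    1.578 -0.     1.264 -0.329] [-0.2  0.5 -0.7] 0.8427619606556204
[[0.1262, 0.992, -0.0002], [0.992, -0.1262, -0.0002], [-0.0002, -0.0002, -1.0]]
tool off [ 9.90630125 -1.42783163] twist -0.0021293713176457896 dz to 263.6 0.02228556757648903
[ 0.01252167  0.07586888 -0.00847476]
```

Released cleanly, with all forces near zero. I rise straight up, move aside and check.

Request:
play_rows(
  increments=[
    {"offset":[0,0,-10],"twist":0,"grip":0.85},
    {"offset":[0,0,-35],"twist":0,"grip":0.85},
    {"offset":[0,0,-75],"twist":0,"grip":0.85},
    {"offset":[0,0,-115],"twist":0,"grip":0.85},
    {"offset":[0,0,-150],"twist":0,"grip":0.85},
  ],
)

```text
time: 20.77
tool_pos: [0.6416, -0.2317, 0.4172]
tool_rot: [0.001, 0.75, 0.661, 0.0]
contact_force: [0.2, 0.0, 0.0]
gripper_width: 0.848
```

Request:
play_rows(
  increments=[
    {"offset":[140,-140,0],"twist":0,"grip":0.85},
    {"offset":[140,-140,0],"twist":0,"grip":0.85},
    {"offset":[140,-140,0],"twist":0,"grip":0.85},
    {"offset":[140,-140,0],"twist":0,"grip":0.85},
    {"offset":[140,-140,0],"twist":0,"grip":0.85},
  ],
)

```text
time: 21.18
tool_pos: [0.5186, -0.0734, 0.4145]
tool_rot: [0.0, 0.75, 0.661, 0.0]
contact_force: [0.4, -0.1, 0.6]
gripper_width: 0.85
```

```bash
python3 - <<'E'
from off import *
s=off(0)
a=manip.grab_frame("side");b=manip.grab_frame("top")
cv2.imwrite("pics/m8.png",np.hstack([cv2.resize(a[200:320,280:400],(400,400),interpolation=cv2.INTER_CUBIC),cv2.resize(b[120:220,340:440],(400,400),interpolation=cv2.INTER_CUBIC)]))
find("side",["tube","swing_handle","swing_vee","magnet_square","wire_brush","chipping_hammer"]);find("top",["tube","swing_handle","swing_vee","magnet_square","wire_brush","chipping_hammer"])
E
```

```text
21.1833 [ 0.5186 -0.0734  0.4145] [-0.283 -0.198  1.834  0.     1.505 -0.157] [ 0.4 -0.1  0.6] 0.8495647161303843
[[0.1255, 0.9921, 0.0007], [0.9921, -0.1255, 0.0002], [0.0003, 0.0007, -1.0]]
tool off [-131.99522437  140.55982431] twist -0.0014703457853999513 dz to 263.6 150.92215131263725
side tube 0.88 [ 645.9 -224.1  105.3]
side swing_vee 0.85 [ 647.8 -150.6   79.8]
side magnet_square 0.67 [ 3.746e+02 -8.300e+00  2.000e-01]
side wire_brush 0.92 [410.2 485.3  -7.4]
side chipping_hammer 0.34 [406.2 485.6  -6. ]
side chipping_hammer 0.17 [659.9 -91.2  50. ]
top tube 0.65 [ 642.9 -224.8  109.1]
top swing_handle 0.77 [664.9 -92.   54. ]
top swing_handle 0.23 [ 645.2 -219.9  106.5]
top swing_vee 0.69 [ 649.5 -154.2   86.2]
top magnet_square 0.62 [ 3.785e+02 -1.380e+01  1.000e-01]
top wire_brush 0.62 [379.2 -11.8   1.3]
top chipping_hammer 0.89 [ 418.1 -508.     5.3]
```

View pics/m8.png

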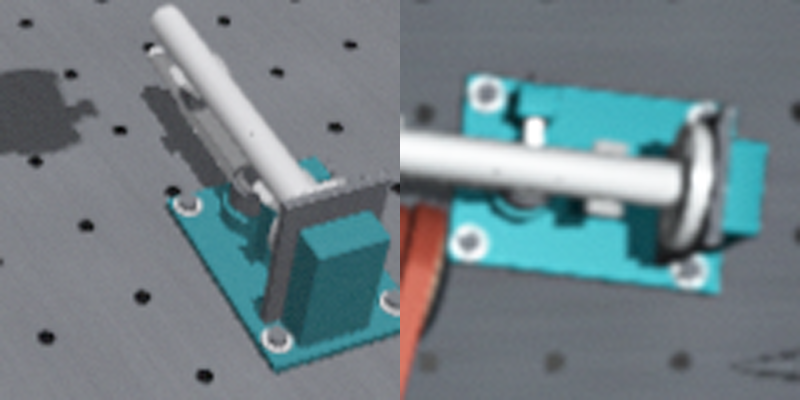

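Request:
play_rows(
  increments=[
    {"offset":[-160,60,0],"twist":0,"grip":0.85},
    {"offset":[-160,60,0],"twist":0,"grip":0.85},
    {"offset":[-160,60,0],"twist":0,"grip":0.85},
    {"offset":[-160,60,0],"twist":0,"grip":0.85},
    {"offset":[-160,60,0],"twist":0,"grip":0.85},
  ],
)

```text
time: 22.3
tool_pos: [0.5604, -0.2468, 0.4131]
tool_rot: [0.001, 0.752, 0.659, -0.001]
contact_force: [-0.6, 1.0, 0.1]
gripper_width: 0.85
```

```bash
python3 - <<'E'
from off import *
s=off(0)
a=manip.grab_frame("wrist");cv2.imwrite("pics/w9.png",a)
find("wrist",["tube","swing_vee"])
E
```

```text
22.3 [ 0.5604 -0.2468  0.4131] [-0.536  0.018  1.634 -0.002  1.488 -0.405] [-0.6  1.   0.1] 0.8498071045791925
[[0.1307, 0.9914, -0.0003], [0.9914, -0.1307, -0.0023], [-0.0023, 0.0, -1.0]]
tool off [35.22544772 77.20038235] twist -0.0066420165518150664 dz to 263.6 149.50063075846236
wrist tube 0.68 [ 642.4 -219.7  100.5]
```

View pics/w9.png

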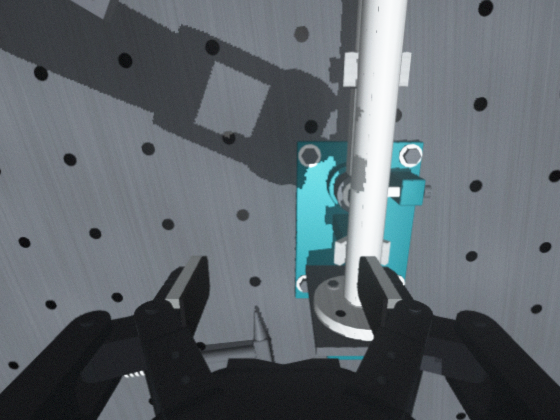

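The tube end meets the flange at (363,305) with no visible gap. The tube lies in both V's, at rows ~68 and ~248, and the arm is in line under it. The robot is touching nothing, so I hand in.

```bash
python3 -c "
from plant import manip
print(manip.job_done())"
```

```text
the job is handed in; nothing more can be done
None
```

The fixture is ready for tacking, and I handed the job in at about 22 s of the 69 s allowed.

- **Support arm:** I pushed it out with shut fingers. It first stopped just past the crest without snapping, so I pushed on until it was home. The handle then stood at about 83.3°, against about 82.9° for the fitted tube line. Every later sighting of the handle agreed within network error.
- **Tube:** I gripped it at its middle and lowered it until both V-rests carried it with a balanced moment. I then slid it to the flange; the force rose from about 5 to 15 N as the motion stalled. It was released lying down, with forces near zero.
- **Final checks:** The last wrist picture shows the tube in both V's with its end on the flange and no visible gap. The networks put the tube's middle within about 5 mm of home, which is their own error, so the snug fit rests on the force rise and the picture.
- **Loose tools:** The magnet, brush and hammer were found where they started, within network error. The side camera gave the hammer only a low-confidence false position, and the top camera mistook the magnet for the brush, so for each I relied on the other camera.

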